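Close the split mould over its core and hold it pressed

TASK

Lay the yellow silicone core flat in the pocket of the fixed lower mould half, then set the loose upper half (blue grip block) on it so that the red strips are on the same side and both dowels enter their holes, until the two halves meet flush. Press the closed mould down firmly with about 15 N (under 60 N, no hammering) and finish while still holding it pressed: do not let go at the end. Leave the dropper bottle and the two plaster models where they stand.

Things in the scene. Friction and masses are not known exactly. Their poses are not given: they have to be found in the camera images.
- lower_half: Fixed lower mould half: dark base plate 130 x 100 x 8 mm (x, y, z) with an aluminium block 100 x 70 x 30 mm on it, red strip along its +y edge. Origin: centre of the underside, on the work surface; x along the 100 mm side. Parting face (block top) at z = 38 mm. Two 10 mm dowels at (x, y) = (37, 14) and (-37, 14) mm stand 16 mm above the parting face, the last 6 mm tapered to 5 mm.
- pocket (a point): Centre of the floor of the lower half's pocket, 30 mm above the work surface. The pocket is 44 mm (lower half's x) by 32 mm (y) and 8 mm deep, open at the top.
- upper_half: Loose upper mould half, 0.17 to 0.35 kg: aluminium plate 100 x 70 x 20 mm (x, y, z), flat, right way up, red strip along its +y edge. Origin: centre of its underside. Two 12 mm through holes at (x, y) = (37, 14) and (-37, 14) mm; recess below 48 x 36 mm, 14 mm deep, clears the core. Closed, its origin is 38 mm above the lower half's and its axes are parallel; it fits one way round.
- grip (a point): Centre of the top of the blue grip block on the upper half, 44 mm above its underside. The block is 44 mm (x) by 24 mm (y) and 24 mm high, in the middle of the plate: grip it across its 24 mm.
- core: Loose yellow silicone core, a rigid block 26 x 38 x 20 mm (x, y, z), about 50 g, lying flat. Origin: centre of its underside. In the pocket its 38 mm side (y) lies along the lower half's x axis, either way round, and it stands 12 mm proud of the parting face.
- red_dropper: Bystander: red dropper bottle with black cap, 28 mm in diameter, 78 mm high; origin at the centre of its underside.
- yellow_model: Bystander: yellow plaster arch model 55 x 58 x 24 mm; origin at the centre of its underside.
- pink_model: Bystander: pink plaster arch model 55 x 58 x 24 mm; origin at the centre of its underside.

How it is judged:
On the way, in this order (a step that is already met when the one before it is completed fails the run):
1. the core lies flat in the pocket of the lower half, let go by the gripper (x of core in the frame of lower_half between -0.006 and 0.006 m and y of core in the frame of lower_half between -0.006 and 0.006 m and z of core in the frame of lower_half between 0.027 and 0.033 m and angle between core's own z axis and vertical below 0.1 rad and contact force between the fingers and core below 0.3 N), for 0.2 s.
2. the upper half sits flush on the lower half with both dowels in their holes (z of upper_half in the frame of lower_half between 0.0355 and 0.0405 m and horizontal distance between upper_half and lower_half below 0.004 m and angle between the x axis of upper_half and the x axis of lower_half, either way round below 0.06 rad and angle between upper_half's own z axis and vertical below 0.05 rad), for 0.2 s.
At the end, for the whole second after the job is handed in: Core flat in the pocket (6 mm sideways, 3 mm in height); upper half flush on the lower half (origins 38 mm apart in height within 2.5 mm, 4 mm sideways, axes within 0.06 rad); the robot still touches the upper half and 8 to 60 N act between the halves (all of step 2 and x of core in the frame of lower_half between -0.006 and 0.006 m and y of core in the frame of lower_half between -0.006 and 0.006 m and z of core in the frame of lower_half between 0.027 and 0.033 m and angle between core's own z axis and vertical below 0.1 rad and contact force between upper_half and lower_half between 8 and 60 N and contact force between any of the fingers, the arm and upper_half above 3 N); the arm keeps its last pose, push and grip.
It fails at once if the red dropper bottle is moved by more than 25 mm or tipped over (distance of red_dropper from where it was at the start of the episode above 0.025 m or angle between red_dropper's own z axis and vertical above 0.5 rad).
It fails at once if the yellow plaster model is moved by more than 25 mm or tipped over (distance of yellow_model from where it was at the start of the episode above 0.025 m or angle between yellow_model's own z axis and vertical above 0.5 rad).
It fails at once if the pink plaster model is moved by more than 25 mm or tipped over (distance of pink_model from where it was at the start of the episode above 0.025 m or angle between pink_model's own z axis and vertical above 0.5 rad).
It fails at once if the mould is hammered: more than 100 N between its halves (contact force between upper_half and lower_half above 100 N).
It also fails if it takes over 54 s, if anything falls off the work surface, if the arm or the gripper's body presses on something with over 40 N, if the wrist force passes 120 N, or if a joint passes its speed limit or range.

ROBOT

A 7-joint arm with a two-finger parallel gripper is mounted at the origin on a cart in front of the work surface, level with it; the furniture and walls round the work are solid. World frame = base frame: x ahead of the robot, y to its left, z up, the work surface at z = 0. Lengths are in m, angles in rad, forces in N, time in s.
With the tool pointing down it reaches from about 0.425 to 1.025 m from the base axis. Payload 9.4 kg.
Tool frame: the origin (TCP) lies midway between the tips of the shut fingers; the grasp point (between the pads) lies 19 mm behind it; z points along the fingers, y is the line along which they close (so a half turn about z gives the same grasp; the last joint's range is limited). The gripper opens to 93 mm and grips with 3 to 60 N. Pads are 15 mm wide; open, the fingers measure 128 mm over their backs; the gripper's body (75 mm by 188 mm) begins 65 mm behind the grasp point.
Start: joints at [1.04, 0.599, -0.003, 1.599, 0.002, 0.943, -0.08], TCP at [0.318, -0.652, 0.193] pointing down, gripper open.
Joint ranges: [-2.57, 2.57], [-0.35, 1.97], [-1.29, 1.29], [0.11, 2.56], [-1.05, 4.19], [0.11, 1.86], [-2.63, 2.63]. Speed limits (rad/s): [2.22, 2.22, 3.01, 3.01, 3.14, 3.14, 3.14].

INTERFACE

Orientations are given as [roll, pitch, yaw] about the fixed x, y, z axes, in that order (R = Rz(yaw) Ry(pitch) Rx(roll)).
In Python, from station import status, camera, camera_info, ticket gives the robot as it stands.
- The arm moves only by the tool drive_tool, never from a script. Its argument "rows" is a list of rows, each an object of numbers: "rx", "ry", "rz": the turn, a rotation vector about the world's x, y, z in units of 60 degrees (1.0 is 60 degrees); "tx", "ty", "tz": the shift along the world's x, y, z in units of 0.04 m (1.0 is 0.04 m); "fingers": the closure, from -1 (fully open) to 1 (shut). A call has 1 to 12 rows; each row shifts and turns the commanded pose from where the row before left it; what a row does not reach is not made up. A row lasts 1/8 s, in which the tool goes at most 62.5 mm and 10.7 degrees, less where a joint would pass 70% of its speed; a pose out of reach is approached as far as the arm can. A call with a number of a shift or a turn outside -1 to 1 is refused whole. A call with a gripper value outside its range is refused whole. The fingers move at their own pace and stop on an object; "newtons" is the grip in N (left out, the last holds). Time passes only in rows, so rows that do not move let the fingers close. It gives the time, the measured TCP pose, the force, the opening and the grip force at its end, in the units of the state.
- status.get_state(): the state, without advancing time (a new reading comes with each control period).
- camera(name): name is "scene" or "top"; returns (picture, depth): 400x640x3 uint8, blue, green, red; 400x640 float32, m along the optical axis (not along the pixel's ray), 0 where there is no reading.
- camera_info(name): a dict with "mtx" (3x3 intrinsics, pixels), "extrinsics" (4x4, takes a point from world to camera coordinates). Camera axes: x right, y down, z forward; pixel columns grow to the right and rows downward; lengths in m; the calibration is good to about 2 mm. A picture is of the moment at which its call begins. camera_info takes no time and is no camera call.
- ticket.job_done(): hands the job in; it is judged then, once.
The state is a dict: "t": time; "qpos": joint angles; "qd": joint speeds; "joint_efforts": joint torques, N m; "tcp_pos": TCP position; "tool_rot": TCP orientation; "wrist_force": force on the tool from outside, world axes, zero at the start; "ft_torque": the same for the moment, N m; "gripper_width": finger opening in m; "grasp_force": force on a finger pad.
Only numpy, scipy, OpenCV 4.12 (cv2) and the standard library are available. Lean on these libraries where they do the work, as an engineer would, in place of code of your own. Each camera call takes 0.05 s, during which the arm holds its last target. There are 200 camera calls.

## Working session

There is one attempt and no reset: what is moved stays moved. The work goes in short steps, Python scripts to look and compute and a tool call to move; the robot and the scene stay as the last step left them, time stands still between calls to the robot, and variables do not carry over. Pictures are saved under pics/ and viewed, at most 10 in all, crops included, and the job is handed in when it is done.

Besides the shell and the picture viewer there is one more tool, called as name(argument=value, ...), one argument or row to a line, values as JSON. drive_tool: Moves the arm, as the interface text tells. Shifts and turns lie within -1 to 1; 1 stands for 0.04 m of shift or 60 degrees of turn. Its arguments: {"type":"object","properties":{"rows":{"type":"array","items":{"type":"object","properties":{"rx":{"type":"number","minimum":-1,"maximum":1},"ry":{"type":"number","minimum":-1,"maximum":1},"rz":{"type":"number","minimum":-1,"maximum":1},"tx":{"type":"number","minimum":-1,"maximum":1},"ty":{"type":"number","minimum":-1,"maximum":1},"tz":{"type":"number","minimum":-1,"maximum":1},"fingers":{"type":"number"}}}},"newtons":{"type":"number"}},"required":["rows"]}

```bash
mkdir -p pics; ls
python3 - <<'E'
from station import status, camera, camera_info
import cv2, numpy as np
print(status.get_state())
for n in("scene","top"):
    p,d=camera(n); cv2.imwrite(f"pics/{n}0.png",p); np.save(f"{n}_d.npy",d); c=camera_info(n); print(n,np.round(c["mtx"],1).tolist(),np.round(c["extrinsics"],4).tolist())
E
```

```text
pics
{'t': 0.0, 'qpos': array([ 1.04031297,  0.60012437, -0.00254126,  1.60010748,  0.00177665,
        0.9428796 , -0.07980373]), 'qd': array([-0.00146403,  0.00112416,  0.00029814, -0.00163255,  0.00047783,
       -0.00172291, -0.00018744]), 'joint_efforts': array([-2.18943374e-04, -7.65053058e+01,  1.49760850e+00, -2.52343208e+01,
       -5.22380322e-02,  1.70031656e-02,  1.34208963e-04]), 'tcp_pos': array([ 0.31758023, -0.65117375,  0.19196855]), 'tool_rot': array([-3.14008102e+00,  1.21900361e-04,  4.53822822e-01]), 'wrist_force': array([0.43482104, 0.81342656, 0.2463382 ]), 'ft_torque': array([-0.03375277,  0.02358257,  0.03743661]), 'grasp_force': 0.0, 'gripper_width': 0.0928676324816114}
scene [[495.1, 0.0, 306.0], [0.0, 495.1, 211.5], [0.0, 0.0, 1.0]] [[0.8287, -0.5592, 0.0224, -0.3993], [-0.2827, -0.4527, -0.8456, 0.2664], [0.483, 0.6945, -0.5333, 0.6184], [0.0, 0.0, 0.0, 1.0]]
top [[362.6, 0.0, 319.0], [0.0, 362.6, 202.4], [0.0, 0.0, 1.0]] [[0.0203, -0.9997, 0.0143, 0.1458], [-0.9826, -0.0225, -0.1845, 0.6047], [0.1848, -0.0103, -0.9827, 0.8415], [0.0, 0.0, 0.0, 1.0]]
```

View pics/top0.png

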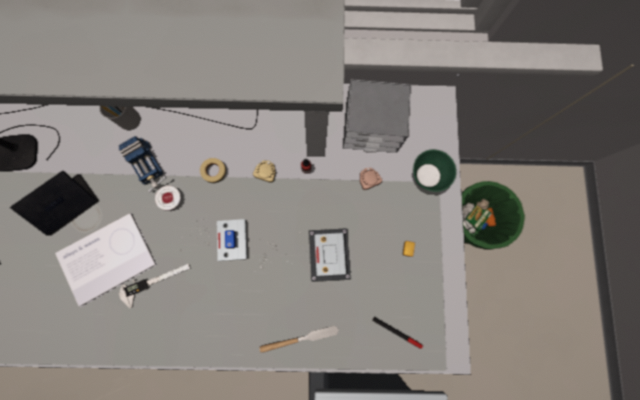

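View pics/scene0.png

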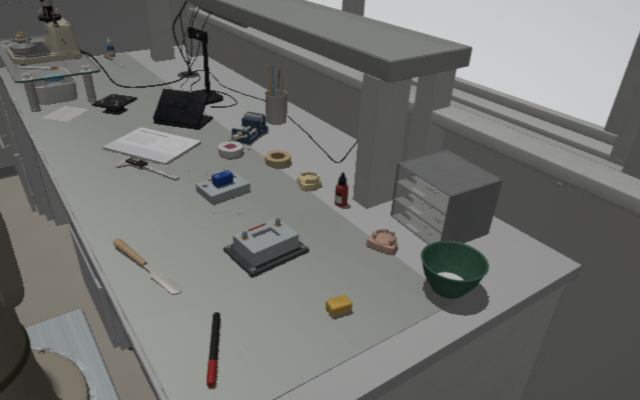

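The top view shows the core at about (409,249), the lower half at (329,255) with its red strip on the left, and the upper half at (232,240) with its red strip also on the left. The bystanders are at the back: pink (370,178), dropper (306,166) and yellow (264,171). I'll measure these and zoom in to check the masks.

```bash
cat > h.py <<'E'
from station import status, camera, camera_info
import cv2, numpy as np
def ray(n,px,z):
    c=camera_info(n);E=c["extrinsics"];R,t=E[:3,:3],E[:3,3]
    px=np.atleast_2d(np.asarray(px,float)); o=-R.T@t
    d=np.c_[(px-[c["mtx"][0,2],c["mtx"][1,2]])/[c["mtx"][0,0],c["mtx"][1,1]],np.ones(len(px))]@R
    return o+d*((z-o[2])/d[:,2])[:,None]
def blob(n,hsv,lo,hi,box):
    m=cv2.inRange(hsv,lo,hi);k=np.zeros_like(m);x0,y0,x1,y1=box;k[y0:y1,x0:x1]=m[y0:y1,x0:x1]
    nl,lab,st,ce=cv2.connectedComponentsWithStats(k)
    i=1+np.argmax(st[1:,4]) if nl>1 else 0
    return (lab==i).astype(np.uint8),ce[i],(st[i,4] if nl>1 else 0)
def rect(n,mask,z):
    "min-area rectangle of the mask on plane z: centre, sides, yaw of long side deg (scale 1e4)"
    c=max(cv2.findContours(cv2.resize(mask*255,None,fx=4,fy=4,interpolation=cv2.INTER_CUBIC)//128,cv2.RETR_EXTERNAL,cv2.CHAIN_APPROX_NONE)[0],key=cv2.contourArea)[:,0]
    p=ray(n,(c+.5)/4-.5,z)[:,:2]
    (x,y),(w,h),a=cv2.minAreaRect((p*1000).astype(np.float32))
    if h>w:w,h,a=h,w,a+90
    return np.round([x,y,w,h,(a+90)%180-90],1)
E
python3 - <<'E'
from h import *
p=cv2.imread("pics/top0.png");H=cv2.cvtColor(p,cv2.COLOR_BGR2HSV);d=np.load("top_d.npy")
def show(nm,lo,hi,box,z):
    m,c,a=blob("top",H,lo,hi,box);print(nm,a,c.round(1),rect("top",m,z),np.round(ray("top",c,z)*1000)[0])
show("core",(15,120,60),(35,255,255),(390,230,430,270),.02)
show("blue",(105,120,30),(130,255,255),(215,215,255,265),.044)
show("redU",(165,70,60),(180,255,255),(212,215,230,265),.02)
show("redL",(165,70,60),(180,255,255),(305,230,325,280),.038)
show("uplate",(0,0,150),(180,90,255),(205,210,255,270),.02)
show("baseplate",(0,0,0),(180,255,75),(300,220,360,290),.008)
show("lblock",(0,0,150),(180,90,255),(300,220,360,290),.038)
g=np.hstack([cv2.resize(p[215:285,x:x+70],None,fx=3.8,fy=3.8*1,interpolation=cv2.INTER_CUBIC) for x in(197,295,374)])
cv2.imwrite("pics/z1.png",g);print(g.shape)
for q in[(329,255),(319,255),(240,225),(409,249),(231,239),(280,300)]:
    z=d[q[1],q[0]];c=camera_info("top");X=np.array([(q[0]-c["mtx"][0,2])/362.6*z,(q[1]-c["mtx"][1,2])/362.6*z,z]);E=c["extrinsics"];print(q,np.round(E[:3,:3].T@(X-E[:3,3]),3))
E
```

```text
core 145 [408.4 248.3] [495.6 -69.1  37.7  27.8  -9.7] [496. -69.  20.]
blue 123 [230.  238.8] [507.4 376.   41.6  23.9   3.6] [508. 375.  44.]
redU 0 [319.5 199.5] [ 665.   138.6 1838.9 1072.9  -88.2] [616. 157.  20.]
redL 0 [319.5 199.5] [ 660.5  139.2 1802.8 1051.8  -88.2] [612. 158.  38.]
uplate 1021 [230.  238.8] [510.4 382.  110.9  79.9   5.7] [510. 380.  20.]
baseplate 131 [312.2 255.2] [473.5 172.7 100.3  10.2   4.5] [474. 173.   8.]
lblock 1056 [330. 254.] [477.  130.2 100.1  70.9   3.9] [476. 129.  38.]
(266, 798, 3)
(329, 255) [0.474 0.131 0.029]
(319, 255) [0.473 0.156 0.037]
(240, 225) [0.545 0.358 0.02 ]
(409, 249) [ 0.494 -0.072  0.016]
(231, 239) [0.507 0.373 0.043]
(280, 300) [ 0.361  0.251 -0.002]
```

View pics/z1.png

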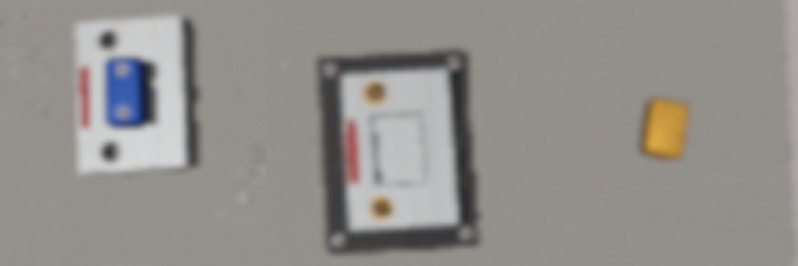

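The crop shows the red strips facing world +y on both halves, so both x axes point roughly along world +x. Lower half: (477,130) mm, yaw about 4°, and its block measures 100.1x70.9, which matches. Core: (495.6,-69), long side at yaw about -10°. Next I move over the core.

drive_tool(
  rows=[
    {"tx": 0.3,"ty": 0.97,"rz": -0.04,"fingers": -1},
    {"tx": 0.3,"ty": 0.97,"rz": -0.04,"fingers": -1},
    {"tx": 0.3,"ty": 0.97,"rz": -0.04,"fingers": -1},
    {"tx": 0.3,"ty": 0.97,"rz": -0.04,"fingers": -1},
    {"tx": 0.3,"ty": 0.97,"rz": -0.04,"fingers": -1},
    {"tx": 0.3,"ty": 0.97,"rz": -0.04,"fingers": -1},
    {"tx": 0.3,"ty": 0.97,"rz": -0.04,"fingers": -1},
    {"tx": 0.3,"ty": 0.97,"rz": -0.04,"fingers": -1},
    {"tx": 0.3,"ty": 0.97,"rz": -0.04,"fingers": -1},
    {"tx": 0.3,"ty": 0.97,"rz": -0.04,"fingers": -1},
  ],
  newtons=15,
)

```text
$.rows[0]: bad value
```

Run:
```python
from h import *
# scene-view estimates of the tops from the pictures of the start
p=cv2.imread("pics/scene0.png");H=cv2.cvtColor(p,cv2.COLOR_BGR2HSV)
for nm,lo,hi,b in(("core",(15,120,60),(35,255,255),(315,285,365,325)),("blue",(105,120,30),(130,255,255),(200,160,245,195))):
    m,c,a=blob("scene",H,lo,hi,b);print(nm,a,c.round(1))
v=np.vstack([cv2.resize(p[280:330,310:370],None,fx=6,fy=6,interpolation=cv2.INTER_CUBIC)]);w=cv2.resize(p[215:275,220:310],None,fx=5,fy=5,interpolation=cv2.INTER_CUBIC)
g=np.zeros((300,810,3),np.uint8);g[:,:360]=v;g[:,360:]=w;cv2.imwrite("pics/z2.png",g)
```

```text
core 375 [338.3 305.2]
blue 226 [222.1 178.7]
```

View pics/z2.png

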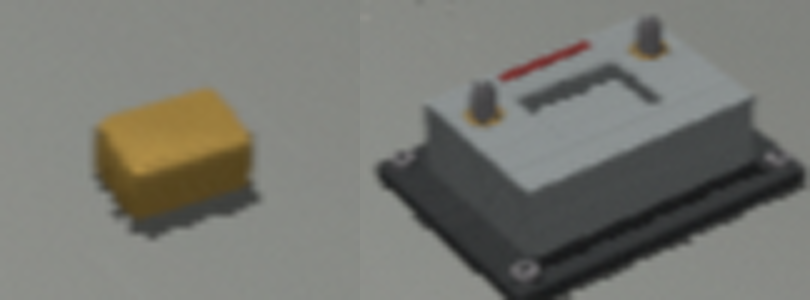

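The scene crop shows the core's top-face corners and the lower block, with the two dowels and the pocket clear. The move call was refused, so I'll retry with every key given.

drive_tool(
  rows=[
    {"tx": 0.3,"ty": 0.97,"tz": 0.0,"rx": 0.0,"ry": 0.0,"rz": -0.04,"fingers": -1.0},
  ],
  newtons=15,
)

```text
t: 0.22
tcp_pos: [0.3279, -0.6145, 0.1918]
tool_rot: [3.142, 0.001, 0.407]
wrist_force: [1.3, 0.6, 0.1]
gripper_width: 0.0931
grasp_force: 0.0
```

Run:
```python
from h import *
f=lambda L,s,ox,oy:[((x+.5)/s-.5+ox,(y+.5)/s-.5+oy) for x,y in L]
C=ray("scene",f([(98,130),(135,172),(250,138),(210,92)],6,310,280),.02)[:,:2]*1000
B=ray("scene",f([(65,105),(170,190),(392,98)],5,220,215),.038)[:,:2]*1000
for P in(C,B):
    print(P.round(1).tolist(),[round(float(np.hypot(*(P[i]-P[i-1]))),1) for i in range(1,len(P))],((P[0]+P[2])/2).round(1),np.degrees(np.arctan2(*(P[2]-P[1])[::-1])).round(1))
print(C.mean(0))
```

```text
[[476.7, -64.1], [475.4, -82.4], [509.1, -88.5], [511.2, -68.4]] [18.3, 34.2, 20.3] [492.9 -76.3] -10.3
[[423.1, 155.6], [430.5, 89.6], [527.3, 95.3]] [66.4, 97.0] [475.2 125.4] 3.4
[493.09799194 -75.84355507]
```

drive_tool(
  rows=[
    {"tx": 0.3,"ty": 0.97,"tz": 0.0,"rx": 0.0,"ry": 0.0,"rz": -0.04,"fingers": -1.0},
    {"tx": 0.3,"ty": 0.97,"tz": 0.0,"rx": 0.0,"ry": 0.0,"rz": -0.04,"fingers": -1.0},
    {"tx": 0.3,"ty": 0.97,"tz": 0.0,"rx": 0.0,"ry": 0.0,"rz": -0.04,"fingers": -1.0},
    {"tx": 0.3,"ty": 0.97,"tz": 0.0,"rx": 0.0,"ry": 0.0,"rz": -0.04,"fingers": -1.0},
    {"tx": 0.3,"ty": 0.97,"tz": 0.0,"rx": 0.0,"ry": 0.0,"rz": -0.04,"fingers": -1.0},
    {"tx": 0.3,"ty": 0.97,"tz": 0.0,"rx": 0.0,"ry": 0.0,"rz": -0.04,"fingers": -1.0},
    {"tx": 0.3,"ty": 0.97,"tz": 0.0,"rx": 0.0,"ry": 0.0,"rz": -0.04,"fingers": -1.0},
    {"tx": 0.3,"ty": 0.97,"tz": 0.0,"rx": 0.0,"ry": 0.0,"rz": -0.04,"fingers": -1.0},
    {"tx": 0.3,"ty": 0.97,"tz": 0.0,"rx": 0.0,"ry": 0.0,"rz": -0.04,"fingers": -1.0},
    {"tx": 0.3,"ty": 0.97,"tz": 0.0,"rx": 0.0,"ry": 0.0,"rz": -0.04,"fingers": -1.0},
    {"tx": 0.3,"ty": 0.97,"tz": 0.0,"rx": 0.0,"ry": 0.0,"rz": -0.04,"fingers": -1.0},
  ],
)

```text
t: 1.6
tcp_pos: [0.462, -0.1847, 0.1927]
tool_rot: [-3.142, 0.0, -0.05]
wrist_force: [0.9, 1.0, -0.8]
gripper_width: 0.093
grasp_force: 0.0
```

drive_tool(
  rows=[
    {"tx": 0.2,"ty": 0.7,"tz": 0.0,"rx": 0.0,"ry": 0.0,"rz": -0.03,"fingers": -1.0},
    {"tx": 0.2,"ty": 0.7,"tz": 0.0,"rx": 0.0,"ry": 0.0,"rz": -0.03,"fingers": -1.0},
    {"tx": 0.2,"ty": 0.7,"tz": -0.6,"rx": 0.0,"ry": 0.0,"rz": -0.03,"fingers": -1.0},
    {"tx": 0.2,"ty": 0.7,"tz": -0.9,"rx": 0.0,"ry": 0.0,"rz": -0.03,"fingers": -1.0},
    {"tx": 0.0,"ty": 0.0,"tz": -0.9,"rx": 0.0,"ry": 0.0,"rz": 0.0,"fingers": -1.0},
    {"tx": 0.0,"ty": 0.0,"tz": -0.9,"rx": 0.0,"ry": 0.0,"rz": 0.0,"fingers": -1.0},
    {"tx": 0.0,"ty": 0.0,"tz": 0.0,"rx": 0.0,"ry": 0.0,"rz": 0.0,"fingers": -1.0},
  ],
)

```text
t: 2.48
tcp_pos: [0.4921, -0.0738, 0.0589]
tool_rot: [3.141, 0.005, -0.174]
wrist_force: [-1.7, -0.0, 0.0]
gripper_width: 0.0933
grasp_force: 0.0
```

Run:
```python
from h import *
a=camera("top")[0];b=camera("scene")[0]
g=np.hstack([cv2.resize(a[200:300,360:460],(400,400),interpolation=cv2.INTER_CUBIC),cv2.resize(b[255:335,290:370],(400,400),interpolation=cv2.INTER_CUBIC)])
cv2.imwrite("pics/z3.png",g);s=status.get_state();print(s["qpos"].round(2),s["wrist_force"])
```

```text
[-0.01  0.54  0.06  2.23 -0.09  0.37 -1.62] [0.14491519 0.64466575 0.3574843 ]
```

View pics/z3.png

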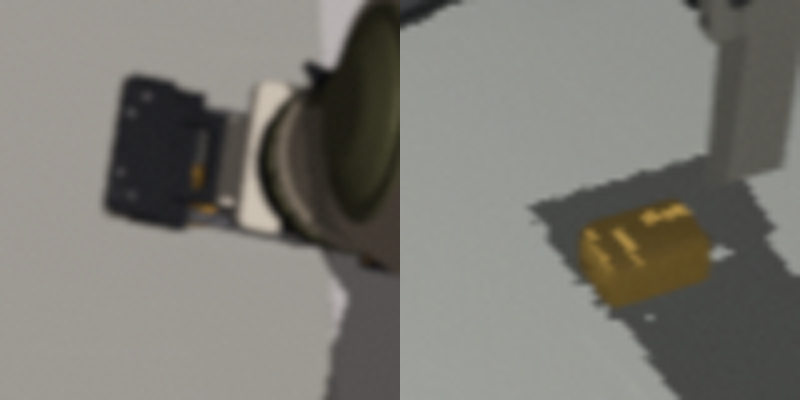

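The scene view shows one finger to the right of the core and the other is out of the crop. I'll check a wider crop before descending.

Run:
```python
from h import *
b=camera("scene")[0]
cv2.imwrite("pics/z4.png",cv2.resize(b[140:340,230:450],(770,600)[0:2],interpolation=cv2.INTER_CUBIC))
c=camera_info("scene");E=c["extrinsics"]
for P in([.492,-.074,.059],[.492+.008,-.074+.046,.059],[.492-.008,-.074-.046,.059]):
    q=c["mtx"]@(E[:3,:3]@P+E[:3,3]);print((q[:2]/q[2]).round(1),((q[:2]/q[2]-[230,140])*[3.5,3]).round())
```

```text
[338.7 282.6] [380. 428.]
[325.5 265.3] [334. 376.]
[353.1 301.5] [431. 485.]
```

View pics/z4.png

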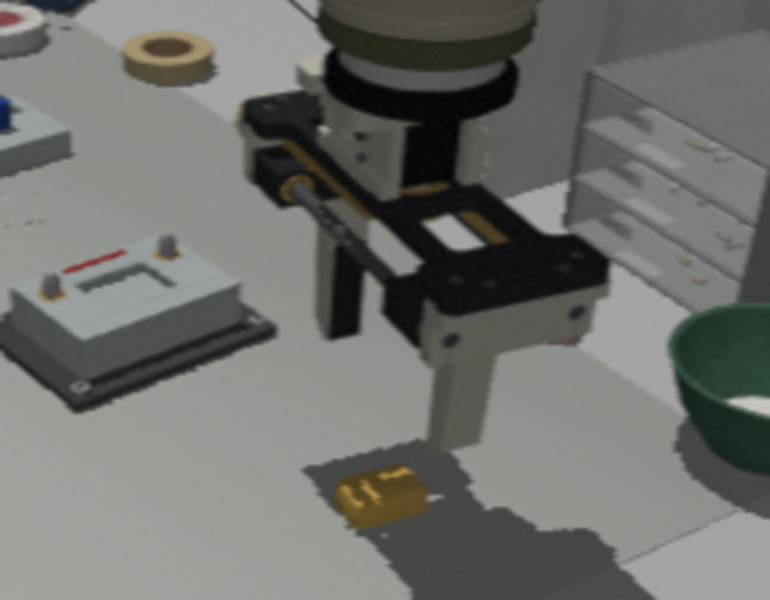

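The finger tips look about 13 px higher than the TCP projects. I'll use depth to see where they really are.

Run:
```python
from h import *
d=camera("scene")[1];c=camera_info("scene");E=c["extrinsics"];K=c["mtx"]
v,u=np.mgrid[200:320,290:400];z=d[200:320,290:400];X=np.stack([(u-K[0,2])/K[0,0]*z,(v-K[1,2])/K[1,1]*z,z],-1)
P=(X-E[:3,3])@E[:3,:3]
def q(x,y): # z4 pixel
    r,cc=int(140+y/3)-200,int(230+x/3.5)-290;return P[r,cc].round(3)
for s in[(340,300),(345,325),(345,332),(325,325),(460,400),(465,430),(440,435),(455,440),(475,430),(380,490),(440,520)]:print(s,q(*s))
```

```text
(340, 300) [ 0.501 -0.027  0.109]
(345, 325) [ 0.502 -0.029  0.094]
(345, 332) [ 0.502 -0.03   0.09 ]
(325, 325) [ 0.494 -0.024  0.094]
(460, 400) [ 0.478 -0.137  0.127]
(465, 430) [ 0.481 -0.138  0.109]
(440, 435) [ 0.475 -0.131  0.103]
(455, 440) [ 0.48  -0.136  0.102]
(475, 430) [ 0.489 -0.136  0.104]
(380, 490) [ 0.491 -0.077  0.019]
(440, 520) [ 0.514 -0.094 -0.001]
```

drive_tool(
  rows=[
    {"tx": 0.0,"ty": 0.0,"tz": 0.0,"rx": 0.0,"ry": 0.0,"rz": 0.0,"fingers": 0.2},
    {"tx": 0.0,"ty": 0.0,"tz": 0.0,"rx": 0.0,"ry": 0.0,"rz": 0.0,"fingers": 0.2},
    {"tx": 0.0,"ty": 0.0,"tz": 0.0,"rx": 0.0,"ry": 0.0,"rz": 0.0,"fingers": 0.2},
    {"tx": 0.0,"ty": 0.0,"tz": 0.0,"rx": 0.0,"ry": 0.0,"rz": 0.0,"fingers": 0.2},
    {"tx": 0.0,"ty": 0.0,"tz": 0.0,"rx": 0.0,"ry": 0.0,"rz": 0.0,"fingers": 0.2},
  ],
)

```text
t: 3.3
tcp_pos: [0.4938, -0.074, 0.0608]
tool_rot: [-3.142, 0.0, -0.174]
wrist_force: [-0.2, 0.6, -0.6]
gripper_width: 0.0474
grasp_force: 0.0
```

Run:
```python
from h import *
b,d=camera("scene")
cv2.imwrite("pics/z5.png",cv2.resize(b[210:320,290:400],(600,600),interpolation=cv2.INTER_CUBIC))
c=camera_info("scene");E=c["extrinsics"];K=c["mtx"]
v,u=np.mgrid[200:320,290:400];z=d[200:320,290:400];X=np.stack([(u-K[0,2])/K[0,0]*z,(v-K[1,2])/K[1,1]*z,z],-1)
P=(X-E[:3,3])@E[:3,:3]
m=(abs(P[...,0]-.492)<.025)&(abs(P[...,1]+.074)<.08)&(P[...,2]>.03)&(P[...,2]<.2)
for lo in np.arange(.03,.13,.01):
    k=m&(P[...,2]>lo)&(P[...,2]<lo+.01);print(round(lo,2),k.sum(),(P[k].min(0).round(3),P[k].max(0).round(3)) if k.any() else "")
print(status.get_state()["gripper_width"])
```

```text
0.03 0 
0.04 0 
0.05 0 
0.06 0 
0.07 0 
0.08 30 (array([ 0.478, -0.105,  0.085]), array([ 0.504, -0.044,  0.09 ]))
0.09 111 (array([ 0.477, -0.115,  0.09 ]), array([ 0.508, -0.038,  0.1  ]))
0.1 156 (array([ 0.476, -0.116,  0.1  ]), array([ 0.506, -0.037,  0.11 ]))
0.11 148 (array([ 0.477, -0.117,  0.11 ]), array([ 0.505, -0.037,  0.12 ]))
0.12 123 (array([ 0.477, -0.118,  0.12 ]), array([ 0.497, -0.037,  0.13 ]))
0.04381420334479693
```

View pics/z5.png

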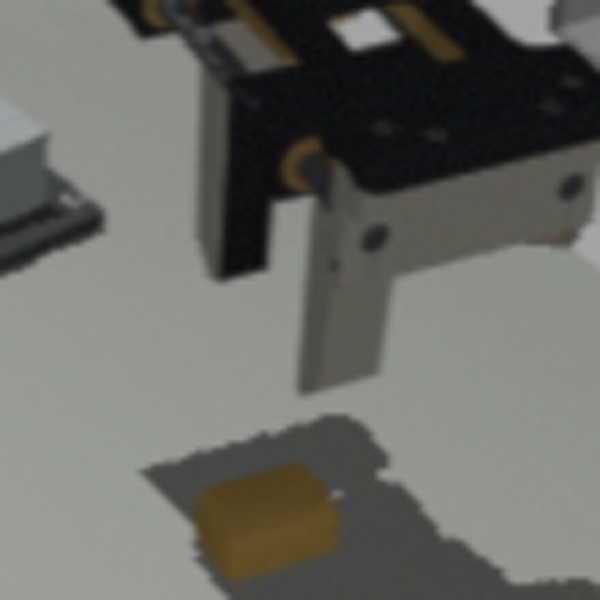

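The fingers travel in a straight line, and their visible tips sit about 25 mm above the stated TCP. To find out which is right, I'll descend to TCP z=0.010 straddling the core and close. That's safe under either reading.

drive_tool(
  rows=[
    {"tx": 0.0,"ty": -0.02,"tz": -0.4,"rx": 0.0,"ry": 0.0,"rz": 0.0,"fingers": 0.0},
    {"tx": 0.0,"ty": 0.0,"tz": -0.4,"rx": 0.0,"ry": 0.0,"rz": 0.0,"fingers": 0.0},
    {"tx": 0.0,"ty": 0.0,"tz": -0.3,"rx": 0.0,"ry": 0.0,"rz": 0.0,"fingers": 0.0},
    {"tx": 0.0,"ty": 0.0,"tz": -0.18,"rx": 0.0,"ry": 0.0,"rz": 0.0,"fingers": 0.0},
    {"tx": 0.0,"ty": 0.0,"tz": 0.0,"rx": 0.0,"ry": 0.0,"rz": 0.0,"fingers": 0.6},
    {"tx": 0.0,"ty": 0.0,"tz": 0.0,"rx": 0.0,"ry": 0.0,"rz": 0.0,"fingers": 0.6},
    {"tx": 0.0,"ty": 0.0,"tz": 0.0,"rx": 0.0,"ry": 0.0,"rz": 0.0,"fingers": 0.6},
    {"tx": 0.0,"ty": 0.0,"tz": 0.0,"rx": 0.0,"ry": 0.0,"rz": 0.0,"fingers": 0.6},
  ],
)

```text
t: 4.35
tcp_pos: [0.494, -0.0748, 0.0099]
tool_rot: [-3.142, -0.001, -0.175]
wrist_force: [0.5, -0.0, -1.1]
gripper_width: 0.019
grasp_force: 0.0
```

It closed to 19 mm with nothing between the pads, so the tips really are about 25 mm above the reported TCP. I'll reopen, go to TCP z=-0.015 (tips near 10 mm) and grasp.

drive_tool(
  rows=[
    {"tx": 0.0,"ty": 0.0,"tz": 0.0,"rx": 0.0,"ry": 0.0,"rz": 0.0,"fingers": 0.0},
    {"tx": 0.0,"ty": 0.0,"tz": 0.0,"rx": 0.0,"ry": 0.0,"rz": 0.0,"fingers": 0.0},
    {"tx": 0.0,"ty": 0.0,"tz": 0.0,"rx": 0.0,"ry": 0.0,"rz": 0.0,"fingers": 0.0},
    {"tx": 0.0,"ty": 0.0,"tz": -0.2,"rx": 0.0,"ry": 0.0,"rz": 0.0,"fingers": 0.0},
    {"tx": 0.0,"ty": 0.0,"tz": -0.2,"rx": 0.0,"ry": 0.0,"rz": 0.0,"fingers": 0.0},
    {"tx": 0.0,"ty": 0.0,"tz": -0.2,"rx": 0.0,"ry": 0.0,"rz": 0.0,"fingers": 0.0},
  ],
)

```text
t: 5.1
tcp_pos: [0.4936, -0.0748, -0.0152]
tool_rot: [3.142, 0.001, -0.175]
wrist_force: [0.2, 0.3, -0.5]
gripper_width: 0.0464
grasp_force: 0.0
```

drive_tool(
  newtons=10,
  rows=[
    {"tx": 0.0,"ty": 0.0,"tz": 0.0,"rx": 0.0,"ry": 0.0,"rz": 0.0,"fingers": 0.7},
    {"tx": 0.0,"ty": 0.0,"tz": 0.0,"rx": 0.0,"ry": 0.0,"rz": 0.0,"fingers": 0.7},
    {"tx": 0.0,"ty": 0.0,"tz": 0.0,"rx": 0.0,"ry": 0.0,"rz": 0.0,"fingers": 0.7},
    {"tx": 0.0,"ty": 0.0,"tz": 0.0,"rx": 0.0,"ry": 0.0,"rz": 0.0,"fingers": 0.7},
    {"tx": 0.0,"ty": 0.0,"tz": 0.0,"rx": 0.0,"ry": 0.0,"rz": 0.0,"fingers": 0.7},
  ],
)

```text
t: 5.72
tcp_pos: [0.4939, -0.0748, -0.0142]
tool_rot: [-3.142, -0.0, -0.175]
wrist_force: [-0.0, -0.2, -0.0]
gripper_width: 0.026
grasp_force: 10.0
```

Core gripped at 26.0 mm. Lifting it and carrying it over the pocket, turned 14°.

drive_tool(
  rows=[
    {"tx": 0.0,"ty": 0.0,"tz": 0.7,"rx": 0.0,"ry": 0.0,"rz": 0.0,"fingers": 0.7},
    {"tx": 0.0,"ty": 0.0,"tz": 0.8,"rx": 0.0,"ry": 0.0,"rz": 0.0,"fingers": 0.7},
    {"tx": -0.05,"ty": 0.7,"tz": 0.5,"rx": 0.0,"ry": 0.0,"rz": 0.03,"fingers": 0.7},
    {"tx": -0.05,"ty": 0.7,"tz": 0.0,"rx": 0.0,"ry": 0.0,"rz": 0.04,"fingers": 0.7},
    {"tx": -0.1,"ty": 0.8,"tz": 0.0,"rx": 0.0,"ry": 0.0,"rz": 0.04,"fingers": 0.7},
    {"tx": -0.1,"ty": 0.8,"tz": 0.0,"rx": 0.0,"ry": 0.0,"rz": 0.04,"fingers": 0.7},
    {"tx": -0.1,"ty": 0.8,"tz": 0.0,"rx": 0.0,"ry": 0.0,"rz": 0.04,"fingers": 0.7},
    {"tx": -0.05,"ty": 0.8,"tz": 0.0,"rx": 0.0,"ry": 0.0,"rz": 0.04,"fingers": 0.7},
    {"tx": 0.0,"ty": 0.4,"tz": 0.0,"rx": 0.0,"ry": 0.0,"rz": 0.0,"fingers": 0.7},
    {"tx": 0.0,"ty": 0.0,"tz": 0.0,"rx": 0.0,"ry": 0.0,"rz": 0.0,"fingers": 0.7},
  ],
)

```text
t: 6.98
tcp_pos: [0.4759, 0.1258, 0.0656]
tool_rot: [-3.142, -0.0, 0.067]
wrist_force: [0.2, -0.4, -0.7]
gripper_width: 0.0256
grasp_force: 10.0
```

Run:
```python
from h import *
s=status.get_state();print(s["tcp_pos"],s["tool_rot"],s["qpos"].round(2))
b,d=camera("scene");cv2.imwrite("pics/scene6.png",b)
g=cv2.resize(b[190:270,220:320],(800,600)[:1]+(640,),interpolation=cv2.INTER_CUBIC)
g=cv2.resize(g,(750,600));cv2.imwrite("pics/z6.png",g)
```

```text
[0.4759051  0.12578578 0.06561255] [-3.14155534e+00 -1.43601146e-04  6.72095621e-02] [-0.41  0.53  0.06  2.24 -0.08  0.37 -1.8 ]
```

View pics/z6.png

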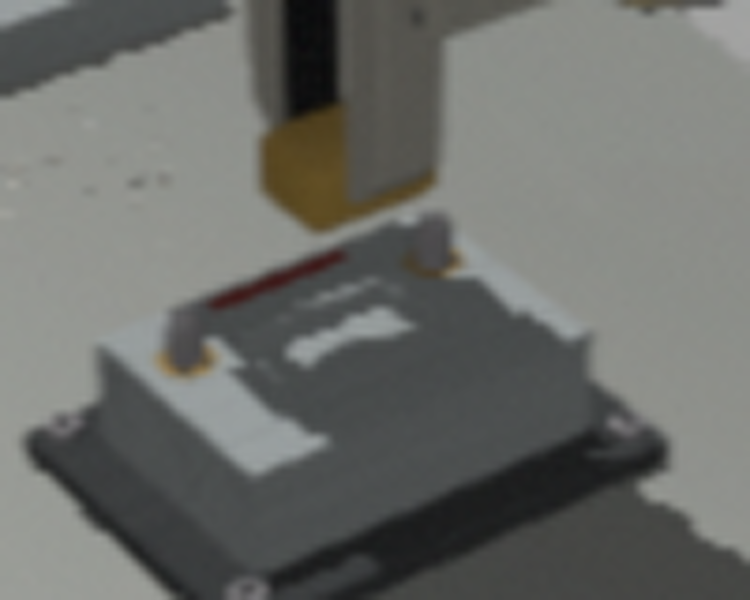

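The core hangs flat, its bottom front corner at about (320,230) in the crop. The dowel bases are at (185,355) and (433,258) and the block corners at (100,347), (255,473) and (588,335). Computing the relative offset.

Run:
```python
from h import *
f=lambda L,s,o:[((x+.5)/s-.5+o[0],(y+.5)/s-.5+o[1]) for x,y in L]
a=(7.5,(220,190))
D=ray("scene",f([(185,357),(433,260)],*a),.038)[:,:2]*1000
D2=ray("scene",f([(485-360,118),(650-360,49)],5,(220,215)),.038)[:,:2]*1000
B=ray("scene",f([(100,347),(255,473),(588,335)],*a),.038)[:,:2]*1000
C=ray("scene",f([(262,192),(320,230),(435,185)],*a),.0798)[:,:2]*1000
K=ray("scene",f([(160,103),(245,67),(298,99)],5,(220,215)),.038)[:,:2]*1000
for n,P in(("D",D),("D2",D2),("B",B),("C",C),("pocket",K)):
    print(n,P.round(1).tolist(),"mid",((P[0]+P[-1])/2).round(1),"sides",[round(float(np.hypot(*(P[i]-P[i-1]))),1) for i in range(1,len(P))],np.degrees(np.arctan2(*(P[-1]-P[-2])[::-1])).round(1))
```

```text
D [[438.7, 139.8], [512.1, 144.1]] mid [475.4 142. ] sides [73.5] 3.4
D2 [[437.8, 136.5], [512.3, 143.4]] mid [475.  139.9] sides [74.8] 5.2
B [[423.2, 154.6], [430.4, 89.5], [527.2, 95.2]] mid [475.2 124.9] sides [65.5, 97.0] 3.4
C [[460.4, 137.4], [463.9, 115.6], [497.3, 118.1]] mid [478.8 127.8] sides [22.2, 33.5] 4.3
pocket [[453.1, 138.1], [491.6, 141.9], [497.5, 113.3]] mid [475.3 125.7] sides [38.6, 29.2] -78.3
```

The core sits about 1–2 mm too far in +x, and y and yaw look fine. I'll correct by -1.2 mm and lower it into the pocket.

drive_tool(
  rows=[
    {"tx": -0.03,"ty": 0.0,"tz": -0.3,"rx": 0.0,"ry": 0.0,"rz": 0.0,"fingers": 0.7},
    {"tx": 0.0,"ty": 0.0,"tz": -0.3,"rx": 0.0,"ry": 0.0,"rz": 0.0,"fingers": 0.7},
    {"tx": 0.0,"ty": 0.0,"tz": -0.2,"rx": 0.0,"ry": 0.0,"rz": 0.0,"fingers": 0.7},
    {"tx": 0.0,"ty": 0.0,"tz": -0.1,"rx": 0.0,"ry": 0.0,"rz": 0.0,"fingers": 0.7},
    {"tx": 0.0,"ty": 0.0,"tz": -0.1,"rx": 0.0,"ry": 0.0,"rz": 0.0,"fingers": 0.7},
    {"tx": 0.0,"ty": 0.0,"tz": -0.1,"rx": 0.0,"ry": 0.0,"rz": 0.0,"fingers": 0.7},
    {"tx": 0.0,"ty": 0.0,"tz": 0.0,"rx": 0.0,"ry": 0.0,"rz": 0.0,"fingers": 0.7},
  ],
)

```text
t: 7.9
tcp_pos: [0.4748, 0.126, 0.0218]
tool_rot: [-3.141, -0.001, 0.067]
wrist_force: [-0.1, 1.9, 0.8]
gripper_width: 0.0262
grasp_force: 9.9
```

No contact with 2 mm of entry. Continuing to the floor.

drive_tool(
  rows=[
    {"tx": 0.0,"ty": 0.0,"tz": -0.05,"rx": 0.0,"ry": 0.0,"rz": 0.0,"fingers": 0.7},
    {"tx": 0.0,"ty": 0.0,"tz": -0.05,"rx": 0.0,"ry": 0.0,"rz": 0.0,"fingers": 0.7},
    {"tx": 0.0,"ty": 0.0,"tz": -0.03,"rx": 0.0,"ry": 0.0,"rz": 0.0,"fingers": 0.7},
    {"tx": 0.0,"ty": 0.0,"tz": 0.0,"rx": 0.0,"ry": 0.0,"rz": 0.0,"fingers": 0.7},
  ],
)

```text
t: 8.4
tcp_pos: [0.475, 0.1274, 0.0171]
tool_rot: [-3.139, -0.002, 0.069]
wrist_force: [-2.0, 7.4, 10.5]
gripper_width: 0.0279
grasp_force: 10.5
```

There is an upward force of 10 N and a +y push, so it's touching the -y wall. I'll raise it, shift +2 mm in y and lower again.

drive_tool(
  rows=[
    {"tx": 0.0,"ty": 0.0,"tz": 0.12,"rx": 0.0,"ry": 0.0,"rz": 0.0,"fingers": 0.7},
    {"tx": 0.0,"ty": 0.05,"tz": 0.0,"rx": 0.0,"ry": 0.0,"rz": 0.0,"fingers": 0.7},
    {"tx": 0.0,"ty": 0.0,"tz": 0.0,"rx": 0.0,"ry": 0.0,"rz": 0.0,"fingers": 0.7},
  ],
)

```text
t: 8.78
tcp_pos: [0.4746, 0.127, 0.0212]
tool_rot: [3.141, 0.0, 0.066]
wrist_force: [-0.5, 0.7, -1.3]
gripper_width: 0.0276
grasp_force: 9.5
```

drive_tool(
  rows=[
    {"tx": 0.0,"ty": 0.0,"tz": -0.05,"rx": 0.0,"ry": 0.0,"rz": 0.0,"fingers": 0.7},
    {"tx": 0.0,"ty": 0.0,"tz": -0.05,"rx": 0.0,"ry": 0.0,"rz": 0.0,"fingers": 0.7},
    {"tx": 0.0,"ty": 0.0,"tz": 0.0,"rx": 0.0,"ry": 0.0,"rz": 0.0,"fingers": 0.7},
  ],
)

```text
t: 9.15
tcp_pos: [0.4746, 0.127, 0.0173]
tool_rot: [3.142, 0.0, 0.066]
wrist_force: [-1.4, 0.2, 6.8]
gripper_width: 0.0277
grasp_force: 10.2
```

The force is now purely vertical at about floor height. I'll release it gently, with the tips clear above the face, retract and check with depth.

drive_tool(
  rows=[
    {"tx": 0.0,"ty": 0.0,"tz": 0.0,"rx": 0.0,"ry": 0.0,"rz": 0.0,"fingers": 0.2},
    {"tx": 0.0,"ty": 0.0,"tz": 0.0,"rx": 0.0,"ry": 0.0,"rz": 0.0,"fingers": 0.2},
    {"tx": 0.0,"ty": 0.0,"tz": 0.0,"rx": 0.0,"ry": 0.0,"rz": 0.0,"fingers": 0.2},
    {"tx": 0.0,"ty": 0.0,"tz": 0.4,"rx": 0.0,"ry": 0.0,"rz": 0.0,"fingers": 0.2},
    {"tx": 0.0,"ty": 0.0,"tz": 0.8,"rx": 0.0,"ry": 0.0,"rz": 0.0,"fingers": 0.2},
    {"tx": 0.0,"ty": 0.0,"tz": 1.0,"rx": 0.0,"ry": 0.0,"rz": 0.0,"fingers": 0.2},
    {"tx": 0.0,"ty": 0.6,"tz": 0.8,"rx": 0.0,"ry": 0.0,"rz": 0.0,"fingers": -0.2},
    {"tx": 0.05,"ty": 1.0,"tz": 0.0,"rx": 0.0,"ry": 0.0,"rz": 0.0,"fingers": -0.2},
    {"tx": 0.05,"ty": 1.0,"tz": 0.0,"rx": 0.0,"ry": 0.0,"rz": 0.0,"fingers": -0.2},
    {"tx": 0.05,"ty": 1.0,"tz": 0.0,"rx": 0.0,"ry": 0.0,"rz": 0.0,"fingers": -0.2},
  ],
)

```text
t: 10.4
tcp_pos: [0.4805, 0.2724, 0.1374]
tool_rot: [-3.142, -0.0, 0.066]
wrist_force: [0.2, -0.3, -0.0]
gripper_width: 0.0556
grasp_force: 0.0
```

Run:
```python
from h import *
def pts(n):
    b,d=camera(n);c=camera_info(n);E=c["extrinsics"];K=c["mtx"]
    v,u=np.mgrid[:400,:640];X=np.stack([(u-K[0,2])/K[0,0]*d,(v-K[1,2])/K[1,1]*d,d],-1)
    return b,(X-E[:3,3])@E[:3,:3]
for n in("scene","top"):
    b,P=pts(n);H=cv2.cvtColor(b,cv2.COLOR_BGR2HSV)
    box=(235,215,310,275) if n=="scene" else (305,225,355,285)
    m,c,a=blob(n,H,(15,120,40),(35,255,255),box);Q=P[m>0]
    t=Q[Q[:,2]>.045];A=np.c_[t[:,:2]-t[:,:2].mean(0),np.ones(len(t))];s=np.linalg.lstsq(A,t[:,2],rcond=None)[0]
    print(n,a,c.round(1),"z pct",np.percentile(Q[:,2],[5,25,50,75,95]).round(4),len(t),t.mean(0).round(4),"slope",s[:2].round(3),rect(n,m,.05))
    cv2.imwrite(f"pics/{n}7.png",b)
a=cv2.imread("pics/scene7.png")[205:275,225:315];e=cv2.imread("pics/top7.png")[220:290,290:370]
cv2.imwrite("pics/z7.png",np.hstack([cv2.resize(a,(400,400),interpolation=cv2.INTER_CUBIC),cv2.resize(e,(400,400),interpolation=cv2.INTER_CUBIC)]))
```

```text
scene 254 [265.6 232.4] z pct [0.04   0.0446 0.0504 0.0535 0.0557] 185 [0.4719 0.1191 0.0518] slope [0.041 0.131] [472.2 117.4  51.3  38.1   3.1]
top 149 [330.6 254.1] z pct [0.0469 0.0499 0.052  0.0541 0.0557] 147 [0.4756 0.1283 0.0519] slope [ 0.007 -0.145] [475.9 127.2  35.4  26.    1.2]
```

View pics/z7.png

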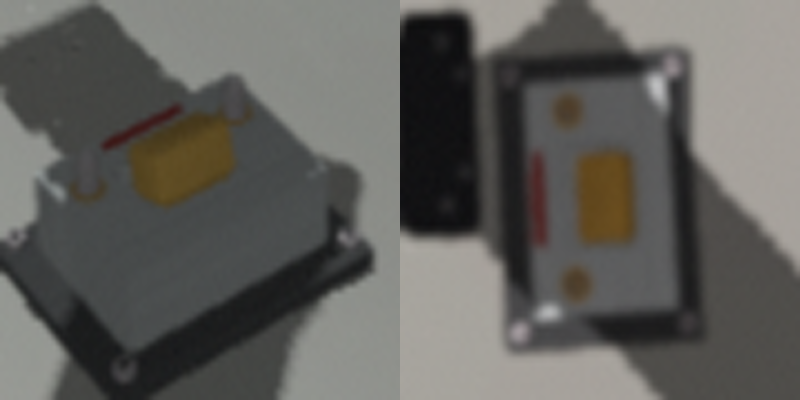

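The core sits in the pocket between the dowels and looks roughly level. I'll check the tilt with depth over the interior of the top face only, against the parting face as reference.

```bash
cat >> h.py <<'E'
def pts(n):
    b,d=camera(n);c=camera_info(n);E=c["extrinsics"];K=c["mtx"]
    v,u=np.mgrid[:400,:640];X=np.stack([(u-K[0,2])/K[0,0]*d,(v-K[1,2])/K[1,1]*d,d],-1)
    return b,(X-E[:3,3])@E[:3,:3]
E
python3 - <<'E'
from h import *
L=[pts("top") for _ in range(4)];b=L[0][0];P=np.mean([p for _,p in L],0)
H=cv2.cvtColor(b,cv2.COLOR_BGR2HSV);m,c,a=blob("top",H,(15,120,40),(35,255,255),(305,225,355,285))
ys,xs=np.where(m>0);print(xs.min(),xs.max(),ys.min(),ys.max())
print((P[ys.min()-1:ys.max()+2,xs.min()-3:xs.max()+4,2]*1000).round().astype(int)[::2])
print((P[250,318:343,1]*1000).round().astype(int))
f=P[280-6:280-1,322:345];print("face",f[...,2].mean(0).round(3)[::4])
E
```

```text
326 336 247 261
[[ 29  30  30  29  28  29  29  29  28  28  29  30  30  37  37  37  36]
 [ 30  28  50  50  49  51  51  52  55  55  54  53  48  36  37  36  36]
 [ 28  28  48  51  51  51  53  52  53  55  55  53  46  38  36  36  38]
 [ 29  29  47  49  51  51  53  53  53  55  54  55  50 262  35  37  35]
 [ 28  29  49  49  50  51  52  54  52  53  55  53  51  37  37  37  38]
 [ 28  28  47  48  50  51  52  52  53  54  54  54  49  41  37  36  37]
 [ 28  29  47  50  50  52  52  53  52  55  54  54 273  42  38  37  38]
 [ 29  28  48  49  51  51  51  52  54  53  54  53  49  42  35  36  37]
 [ 36  27  28  46  46  46  47  50  47  42  28  29  27  30  35  37  37]]
[159 156 154 151 149 146 144 142 139 137 135 132 130 127 125 123 120 117
 114 112 109 107 104 102  99]
face [0.012 0.013 0.013 0.013 0.012 0.006]
```

The core's -y edge is up on the rim: its top runs from 49 to 55 mm, and a wide strip of floor shows on the +y side. It needs about +3.5 mm in y, which agrees with the top-view lower-half y of 130. I'll close the gripper centred on y=0.1305 so the core is pushed off the rim.

drive_tool(
  newtons=8,
  rows=[
    {"tx": -0.04,"ty": -0.9,"tz": 0.0,"rx": 0.0,"ry": 0.0,"rz": 0.0,"fingers": 0.0},
    {"tx": -0.04,"ty": -0.9,"tz": 0.0,"rx": 0.0,"ry": 0.0,"rz": 0.0,"fingers": 0.0},
    {"tx": -0.04,"ty": -0.9,"tz": 0.0,"rx": 0.0,"ry": 0.0,"rz": 0.0,"fingers": 0.0},
    {"tx": -0.02,"ty": -0.85,"tz": 0.0,"rx": 0.0,"ry": 0.0,"rz": 0.0,"fingers": 0.0},
    {"tx": 0.0,"ty": 0.0,"tz": -0.8,"rx": 0.0,"ry": 0.0,"rz": 0.0,"fingers": 0.0},
    {"tx": 0.0,"ty": 0.0,"tz": -0.8,"rx": 0.0,"ry": 0.0,"rz": 0.0,"fingers": 0.0},
    {"tx": 0.0,"ty": 0.0,"tz": -0.6,"rx": 0.0,"ry": 0.0,"rz": 0.0,"fingers": 0.0},
    {"tx": 0.0,"ty": 0.0,"tz": -0.4,"rx": 0.0,"ry": 0.0,"rz": 0.0,"fingers": 0.0},
    {"tx": 0.0,"ty": 0.0,"tz": -0.3,"rx": 0.0,"ry": 0.0,"rz": 0.0,"fingers": 0.0},
    {"tx": 0.0,"ty": 0.0,"tz": 0.0,"rx": 0.0,"ry": 0.0,"rz": 0.0,"fingers": 0.0},
  ],
)

```text
t: 11.95
tcp_pos: [0.4747, 0.1283, 0.0208]
tool_rot: [3.141, 0.001, 0.065]
wrist_force: [-0.9, -0.7, 0.9]
gripper_width: 0.0465
grasp_force: 0.0
```

drive_tool(
  rows=[
    {"tx": 0.0,"ty": 0.05,"tz": -0.07,"rx": 0.0,"ry": 0.0,"rz": 0.0,"fingers": 0.0},
    {"tx": 0.0,"ty": 0.0,"tz": 0.0,"rx": 0.0,"ry": 0.0,"rz": 0.0,"fingers": 0.0},
  ],
)

```text
t: 12.2
tcp_pos: [0.4753, 0.1314, 0.0188]
tool_rot: [-3.141, -0.001, 0.067]
wrist_force: [0.1, -0.3, -0.8]
gripper_width: 0.0468
grasp_force: 0.0
```

drive_tool(
  rows=[
    {"tx": 0.0,"ty": 0.0,"tz": 0.0,"rx": 0.0,"ry": 0.0,"rz": 0.0,"fingers": 0.7},
    {"tx": 0.0,"ty": 0.0,"tz": 0.0,"rx": 0.0,"ry": 0.0,"rz": 0.0,"fingers": 0.7},
    {"tx": 0.0,"ty": 0.0,"tz": 0.0,"rx": 0.0,"ry": 0.0,"rz": 0.0,"fingers": 0.7},
    {"tx": 0.0,"ty": 0.0,"tz": 0.0,"rx": 0.0,"ry": 0.0,"rz": 0.0,"fingers": 0.7},
    {"tx": 0.0,"ty": 0.0,"tz": 0.0,"rx": 0.0,"ry": 0.0,"rz": 0.0,"fingers": 0.7},
  ],
)

```text
t: 12.82
tcp_pos: [0.4751, 0.1312, 0.0185]
tool_rot: [-3.142, -0.0, 0.066]
wrist_force: [-0.6, 0.5, 2.7]
gripper_width: 0.0282
grasp_force: 7.6
```

drive_tool(
  rows=[
    {"tx": 0.0,"ty": 0.0,"tz": 0.0,"rx": 0.0,"ry": 0.0,"rz": 0.0,"fingers": 0.2},
    {"tx": 0.0,"ty": 0.0,"tz": 0.0,"rx": 0.0,"ry": 0.0,"rz": 0.0,"fingers": 0.2},
    {"tx": 0.0,"ty": 0.0,"tz": 0.0,"rx": 0.0,"ry": 0.0,"rz": 0.0,"fingers": 0.2},
    {"tx": 0.0,"ty": 0.0,"tz": 0.4,"rx": 0.0,"ry": 0.0,"rz": 0.0,"fingers": 0.2},
    {"tx": 0.0,"ty": 0.0,"tz": 0.8,"rx": 0.0,"ry": 0.0,"rz": 0.0,"fingers": 0.2},
    {"tx": 0.0,"ty": 0.0,"tz": 1.0,"rx": 0.0,"ry": 0.0,"rz": 0.0,"fingers": 0.2},
    {"tx": 0.0,"ty": 0.6,"tz": 0.8,"rx": 0.0,"ry": 0.0,"rz": 0.0,"fingers": 0.0},
    {"tx": 0.05,"ty": 1.0,"tz": 0.0,"rx": 0.0,"ry": 0.0,"rz": 0.0,"fingers": 0.0},
    {"tx": 0.05,"ty": 1.0,"tz": 0.0,"rx": 0.0,"ry": 0.0,"rz": 0.0,"fingers": 0.0},
    {"tx": 0.05,"ty": 1.0,"tz": 0.0,"rx": 0.0,"ry": 0.0,"rz": 0.0,"fingers": 0.0},
  ],
)

```text
t: 14.08
tcp_pos: [0.4809, 0.2764, 0.1386]
tool_rot: [-3.141, -0.0, 0.066]
wrist_force: [-0.1, 1.3, -0.5]
gripper_width: 0.0465
grasp_force: 0.0
```

```bash
cat > chk.py <<'E'
from h import *
L=[pts("top") for _ in range(3)];b=L[0][0];P=np.median([p for _,p in L],0)
cv2.imwrite("pics/top8.png",b)
print("cols y:",(P[254,320:344,1]*1000).round().astype(int))
print((P[242:266,320:344,2]*1000).round().astype(int)[::2])
E
python3 chk.py
```

```text
cols y: [153 151 149 146 143 141 139 137 134 132 129 127 125 122 120 117 114 112
 109 107 104 102  99  97]
[[34 38 38 38 37 35 37 38 38 39 38 38 35 38 36 37 38 36 37 35 36 36 35  8]
 [36 38 36 35 37 36 37 35 36 35 38 38 37 38 36 35 35 39 38 36 35 36 38  8]
 [37 37 37 29 28 26 29 29 28 29 29 29 30 27 29 32 37 36 35 37 35 37 37  6]
 [38 35 35 27 26 46 47 50 49 49 48 49 48 47 48 47 37 37 34 37 37 37 35  8]
 [36 36 36 27 31 44 47 48 47 49 49 48 49 50 52 47 37 35 37 37 36 36 37 37]
 [36 35 39 29 28 42 45 50 47 49 49 48 49 49 47 47 36 38 36 37 37 36 37 37]
 [34 36 37 28 27 33 48 49 48 49 48 49 51 49 49 48 37 37 36 38 38 37 37 36]
 [37 36 36 29 27 30 48 48 47 48 49 48 46 48 51 48 36 37 37 36 35 37 37 37]
 [37 37 37 26 29 30 48 50 49 50 49 46 48 47 49 48 46 36 37 38 36 37 40 37]
 [38 36 37 29 29 29 46 49 50 49 49 49 48 49 47 48 48 37 35 36 36 38 37 37]
 [36 34 35 35 28 29 30 45 46 46 46 44 44 37 29 30 30 38 36 35 36 37 37 38]
 [37 36 37 36 37 35 38 36 37 36 37 37 36 35 37 36 37 37 39 35 38 37 37 37]]
```

The core is now flat in the pocket: its top is a uniform 49 mm, 12 mm above the face. Next I refine the upper and lower poses from the clean start picture, by the plates and the red strips.

```bash
python3 - <<'E'
from h import *
p=cv2.imread("pics/top0.png");L=cv2.cvtColor(p,cv2.COLOR_BGR2LAB).astype(int);G=cv2.cvtColor(p,cv2.COLOR_BGR2GRAY)
for nm,(x0,y0,x1,y1),z,th in(("U",(205,210,258,268),.02,(175,185,195)),("L",(305,220,352,290),.038,(150,165,180))):
    for t in th:
        m=np.zeros_like(G);m[y0:y1,x0:x1]=(G[y0:y1,x0:x1]>t)
        print(nm,t,rect("top",m,z),m.sum())
    red=np.zeros_like(G);red[y0:y1,x0:x1]=((L[y0:y1,x0:x1,1]>140)&(L[y0:y1,x0:x1,2]>122))
    n,lab,st,ce=cv2.connectedComponentsWithStats(red)
    for i in range(1,n):
        if st[i,4]>8: print(" red?",st[i],(ray("top",ce[i],z)[0]*1000).round(1))
for z,b in((.044,(205,210,258,268)),):
    m,c,a=blob("top",cv2.cvtColor(p,cv2.COLOR_BGR2HSV),(100,100,30),(130,255,255),b);print(rect("top",m,z))
E
cat chk.py >/dev/null
python3 - <<'E'
import sys;sys.path.insert(0,".")
from h import *
print("core edges y",ray("top",[(325.3,254),(335.6,254)],.05)[:,1].round(4),"pocket y",ray("top",[(322.6,250),(335.7,250)],.038)[:,1].round(4))
E
```

```text
U 175 [508.7 378.9 102.3  69.7   4.1] 699
U 185 [508.5 378.4  99.9  68.3   5.7] 627
U 195 [508.1 377.8  96.2  66.9   4.1] 509
 red? [218 233   3  15  35] [505.  408.3  20. ]
L 150 [477.  130.3 100.1  70.8   3.9] 1033
L 165 [476.9 129.5  99.5  68.1   3.3] 947
L 180 [476.5 130.7  95.6  66.3   4.9] 731
 red? [316 247   3  16  45] [474.  160.8  38. ]
[507.4 374.8  41.8  26.2   3.9]
core edges y [0.1409 0.1159] pocket y [0.1474 0.1151]
```

Upper half: plate centre (508.5,378.4) mm, yaw about 4.2°, blue block consistent. Lower: (477,130.5), yaw about 3.9°. Moving over the grip block.

drive_tool(
  rows=[
    {"tx": 0.22,"ty": 0.84,"tz": 0.0,"rx": 0.0,"ry": 0.0,"rz": 0.005,"fingers": 0.0},
    {"tx": 0.22,"ty": 0.84,"tz": 0.0,"rx": 0.0,"ry": 0.0,"rz": 0.0,"fingers": 0.0},
    {"tx": 0.22,"ty": 0.84,"tz": 0.0,"rx": 0.0,"ry": 0.0,"rz": 0.0,"fingers": 0.0},
    {"tx": 0.0,"ty": 0.0,"tz": -0.8,"rx": 0.0,"ry": 0.0,"rz": 0.0,"fingers": 0.0},
    {"tx": 0.0,"ty": 0.0,"tz": -0.8,"rx": 0.0,"ry": 0.0,"rz": 0.0,"fingers": 0.0},
    {"tx": 0.0,"ty": 0.0,"tz": -0.8,"rx": 0.0,"ry": 0.0,"rz": 0.0,"fingers": 0.0},
    {"tx": 0.0,"ty": 0.0,"tz": 0.0,"rx": 0.0,"ry": 0.0,"rz": 0.0,"fingers": 0.0},
  ],
)

```text
t: 15.1
tcp_pos: [0.5063, 0.3736, 0.0404]
tool_rot: [3.138, 0.004, 0.07]
wrist_force: [-0.1, -0.1, 0.9]
gripper_width: 0.0467
grasp_force: 0.0
```

Run:
```python
from h import *
b,P=pts("scene");cv2.imwrite("pics/scene9.png",b)
t=status.get_state()["tcp_pos"];print(t)
m=(abs(P[...,0]-t[0])<.03)&(abs(P[...,1]-t[1])<.06)&(P[...,2]>.055)&(P[...,2]<.11)
for s,k in(("+y",m&(P[...,1]>t[1])),("-y",m&(P[...,1]<t[1]))):
    Q=P[k];print(s,len(Q),np.percentile(Q,[3,50,97],axis=0).round(3).tolist() if len(Q) else "")
H=cv2.cvtColor(b,cv2.COLOR_BGR2HSV);mb,c,a=blob("scene",H,(100,100,30),(130,255,255),(195,160,250,200));Q=P[mb>0];Q=Q[(Q[:,2]>.02)&(Q[:,2]<.05)];print("blue",a,Q.min(0).round(3),Q.max(0).round(3))
```

```text
[0.50719513 0.37440319 0.04195912]
+y 183 [[0.494, 0.393, 0.067], [0.501, 0.396, 0.088], [0.512, 0.408, 0.109]]
-y 174 [[0.498, 0.331, 0.069], [0.504, 0.335, 0.091], [0.516, 0.347, 0.11]]
blue 236 [0.484 0.36  0.02 ] [0.53  0.385 0.045]
```

The fingers straddle the block evenly. Descending and gripping.

drive_tool(
  newtons=40,
  rows=[
    {"tx": 0.0,"ty": 0.0,"tz": -0.4,"rx": 0.0,"ry": 0.0,"rz": 0.0,"fingers": 0.0},
    {"tx": 0.0,"ty": 0.0,"tz": -0.3,"rx": 0.0,"ry": 0.0,"rz": 0.0,"fingers": 0.0},
    {"tx": 0.0,"ty": 0.0,"tz": -0.25,"rx": 0.0,"ry": 0.0,"rz": 0.0,"fingers": 0.0},
    {"tx": 0.0,"ty": 0.0,"tz": 0.0,"rx": 0.0,"ry": 0.0,"rz": 0.0,"fingers": 0.7},
    {"tx": 0.0,"ty": 0.0,"tz": 0.0,"rx": 0.0,"ry": 0.0,"rz": 0.0,"fingers": 0.7},
    {"tx": 0.0,"ty": 0.0,"tz": 0.0,"rx": 0.0,"ry": 0.0,"rz": 0.0,"fingers": 0.7},
    {"tx": 0.0,"ty": 0.0,"tz": 0.0,"rx": 0.0,"ry": 0.0,"rz": 0.0,"fingers": 0.7},
    {"tx": 0.0,"ty": 0.0,"tz": 0.0,"rx": 0.0,"ry": 0.0,"rz": 0.0,"fingers": 0.7},
    {"tx": 0.0,"ty": 0.0,"tz": 0.0,"rx": 0.0,"ry": 0.0,"rz": 0.0,"fingers": 0.7},
  ],
)

```text
t: 16.27
tcp_pos: [0.5077, 0.3764, 0.0048]
tool_rot: [-3.141, -0.001, 0.072]
wrist_force: [0.8, 1.5, 3.1]
gripper_width: 0.0235
grasp_force: 40.0
```

Gripped at 24 mm. Lifting and carrying it over the lower half.

drive_tool(
  rows=[
    {"tx": 0.0,"ty": 0.0,"tz": 0.5,"rx": 0.0,"ry": 0.0,"rz": 0.0,"fingers": 0.7},
    {"tx": 0.0,"ty": 0.0,"tz": 0.8,"rx": 0.0,"ry": 0.0,"rz": 0.0,"fingers": 0.7},
    {"tx": -0.1,"ty": -0.75,"tz": 0.7,"rx": 0.0,"ry": 0.0,"rz": 0.0,"fingers": 0.7},
    {"tx": -0.1,"ty": -0.9,"tz": 0.0,"rx": 0.0,"ry": 0.0,"rz": 0.0,"fingers": 0.7},
    {"tx": -0.1,"ty": -0.9,"tz": 0.0,"rx": 0.0,"ry": 0.0,"rz": 0.0,"fingers": 0.7},
    {"tx": -0.1,"ty": -0.9,"tz": 0.0,"rx": 0.0,"ry": 0.0,"rz": 0.0,"fingers": 0.7},
    {"tx": -0.1,"ty": -0.9,"tz": 0.0,"rx": 0.0,"ry": 0.0,"rz": 0.0,"fingers": 0.7},
    {"tx": -0.1,"ty": -0.9,"tz": 0.0,"rx": 0.0,"ry": 0.0,"rz": 0.0,"fingers": 0.7},
    {"tx": -0.1,"ty": -0.5,"tz": 0.0,"rx": 0.0,"ry": 0.0,"rz": 0.0,"fingers": 0.7},
    {"tx": -0.09,"ty": -0.4,"tz": 0.0,"rx": 0.0,"ry": 0.0,"rz": 0.0,"fingers": 0.7},
    {"tx": 0.0,"ty": 0.0,"tz": 0.0,"rx": 0.0,"ry": 0.0,"rz": 0.0,"fingers": 0.7},
  ],
)

```text
t: 17.65
tcp_pos: [0.4757, 0.1294, 0.0847]
tool_rot: [3.142, 0.0, 0.071]
wrist_force: [-0.2, 0.6, -2.5]
gripper_width: 0.0235
grasp_force: 40.0
```

Run:
```python
from h import *
b=camera("scene")[0];cv2.imwrite("pics/scene10.png",b);t=camera("top")[0];cv2.imwrite("pics/top10.png",t)
cv2.imwrite("pics/z10.png",cv2.resize(b[185:275,215:320],(700,600),interpolation=cv2.INTER_CUBIC))
```

```text
(no output)
```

View pics/z10.png

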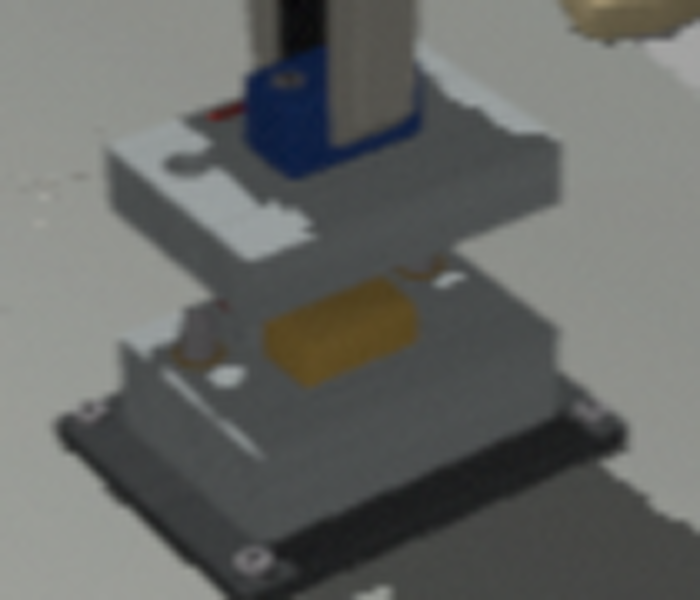

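The picture shows the upper half level over the lower half with red strips on the same side. Its top corners are at about (107,150), (250,262) and (560,140) and the lower ones at (122,342), (260,453) and (556,331). Computing the offset from these corners and from depth.

Run:
```python
from h import *
f=lambda L:[((x+.5)/6.667-.5+215,(y+.5)/6.667-.5+185) for x,y in L]
b,P=pts("scene");t,Q=pts("top")
near=lambda A,zl,zh:A[(abs(A[...,0]-.476)<.075)&(abs(A[...,1]-.13)<.06)&(A[...,2]>zl)&(A[...,2]<zh)]
u=near(P,.09,.107);print("plate z median scene",np.median(u[:,2]).round(4))
h=np.histogram(near(P,.085,.115)[:,2],bins=np.arange(.085,.116,.002));print(h[0])
print("block z scene",np.histogram(near(P,.03,.044)[:,2],bins=np.arange(.03,.045,.002))[0])
for z in(.098,.0999,.102):
    U=ray("scene",f([(107,150),(250,262),(560,140)]),z)[:,:2]*1000;hl=ray("scene",f([(187,163)]),z)[0,:2]*1000
    print(z,U.round(1).tolist(),"mid",((U[0]+U[2])/2).round(1),"sides",np.linalg.norm(np.diff(U,axis=0),axis=1).round(1),"yaw",np.degrees(np.arctan2(*(U[2]-U[1])[::-1])).round(1),"holeL",hl.round(1))
B=ray("scene",f([(122,342),(260,453),(556,331)]),.038)[:,:2]*1000
print("L",B.round(1).tolist(),((B[0]+B[2])/2).round(1),np.linalg.norm(np.diff(B,axis=0),axis=1).round(1),"dowelL",ray("scene",f([(198,356)]),.038)[0,:2]*1000)
T=near(Q,.09,.11);print("top plate",len(T),np.percentile(T,[1,99],axis=0).round(4).tolist(),np.median(T[:,2]))
for s,k in(("x+",T[:,0]>.476),("x-",T[:,0]<.476)):
    w=T[k];print(s,len(w),np.percentile(w,[2,98],axis=0).round(4).tolist() if len(w)else"")
```

```text
plate z median scene 0.099
[ 63  70  67  68  70  70 330 484  41  22  20  17  18  19  16]
block z scene [ 60  59 109 483 248  28  24]
0.098 [[424.2, 158.1], [430.4, 90.6], [529.6, 98.4]] mid [476.9 128.2] sides [67.8 99.5] yaw 4.5 holeL [439.2 141. ]
0.0999 [[422.9, 155.2], [429.1, 88.0], [527.9, 95.8]] mid [475.4 125.5] sides [67.5 99.1] yaw 4.5 holeL [437.8 138.3]
0.102 [[421.5, 152.1], [427.7, 85.2], [526.0, 93.0]] mid [473.7 122.6] sides [67.2 98.6] yaw 4.5 holeL [436.3 135.2]
L [[423.1, 154.5], [430.6, 89.8], [527.2, 95.2]] [475.2 124.9] [65.1 96.8] dowelL [437.59645236 137.49480789]Traceback (most recent call last):
  File "<stdin>", line 13, in <module>
    return _quantile_unchecked(
        a, q, axis, out, overwrite_input, method, keepdims, weights)
    return _ureduce(a,
                    func=_quantile_ureduce_func,
    ...<5 lines>...
                    overwrite_input=overwrite_input,
                    method=method)
    r = func(a, **kwargs)
    result = _quantile(arr,
                       quantiles=q,
    ...<2 lines>...
                       out=out,
                       weights=wgt)
    slices_having_nans = np.isnan(arr[-1, ...])
                                  ~~~^^^^^^^^^
IndexError: index -1 is out of bounds for axis 0 with size 0
```

The offset is within about 1 mm from both the corners and the hole/dowel pair. Descending until the dowel tips enter.

drive_tool(
  rows=[
    {"tx": 0.0,"ty": 0.0,"tz": -0.3,"rx": 0.0,"ry": 0.0,"rz": 0.0,"fingers": 0.7},
    {"tx": 0.0,"ty": 0.0,"tz": -0.25,"rx": 0.0,"ry": 0.0,"rz": 0.0,"fingers": 0.7},
    {"tx": 0.0,"ty": 0.0,"tz": -0.05,"rx": 0.0,"ry": 0.0,"rz": 0.0,"fingers": 0.7},
    {"tx": 0.0,"ty": 0.0,"tz": -0.05,"rx": 0.0,"ry": 0.0,"rz": 0.0,"fingers": 0.7},
    {"tx": 0.0,"ty": 0.0,"tz": -0.05,"rx": 0.0,"ry": 0.0,"rz": 0.0,"fingers": 0.7},
    {"tx": 0.0,"ty": 0.0,"tz": 0.0,"rx": 0.0,"ry": 0.0,"rz": 0.0,"fingers": 0.7},
  ],
)

```text
t: 18.6
tcp_pos: [0.4759, 0.13, 0.0564]
tool_rot: [-3.142, -0.0, 0.072]
wrist_force: [-0.7, -0.7, -3.3]
gripper_width: 0.0235
grasp_force: 40.0
```

drive_tool(
  rows=[
    {"tx": 0.0,"ty": 0.0,"tz": -0.04,"rx": 0.0,"ry": 0.0,"rz": 0.0,"fingers": 0.7},
    {"tx": 0.0,"ty": 0.0,"tz": -0.04,"rx": 0.0,"ry": 0.0,"rz": 0.0,"fingers": 0.7},
    {"tx": 0.0,"ty": 0.0,"tz": -0.04,"rx": 0.0,"ry": 0.0,"rz": 0.0,"fingers": 0.7},
    {"tx": 0.0,"ty": 0.0,"tz": 0.0,"rx": 0.0,"ry": 0.0,"rz": 0.0,"fingers": 0.7},
  ],
)

```text
t: 19.1
tcp_pos: [0.4757, 0.13, 0.0515]
tool_rot: [3.142, 0.0, 0.072]
wrist_force: [-0.2, 1.0, -2.0]
gripper_width: 0.0238
grasp_force: 40.0
```

drive_tool(
  rows=[
    {"tx": 0.0,"ty": 0.0,"tz": -0.04,"rx": 0.0,"ry": 0.0,"rz": 0.0,"fingers": 0.7},
    {"tx": 0.0,"ty": 0.0,"tz": -0.04,"rx": 0.0,"ry": 0.0,"rz": 0.0,"fingers": 0.7},
    {"tx": 0.0,"ty": 0.0,"tz": -0.04,"rx": 0.0,"ry": 0.0,"rz": 0.0,"fingers": 0.7},
    {"tx": 0.0,"ty": 0.0,"tz": 0.0,"rx": 0.0,"ry": 0.0,"rz": 0.0,"fingers": 0.7},
  ],
)

```text
t: 19.6
tcp_pos: [0.4757, 0.1299, 0.0467]
tool_rot: [3.141, 0.0, 0.072]
wrist_force: [-0.0, 0.8, -2.6]
gripper_width: 0.0236
grasp_force: 40.0
```

The dowels are well in with no side force. Continuing to flush in small steps.

drive_tool(
  rows=[
    {"tx": 0.0,"ty": 0.0,"tz": -0.04,"rx": 0.0,"ry": 0.0,"rz": 0.0,"fingers": 0.7},
    {"tx": 0.0,"ty": 0.0,"tz": -0.03,"rx": 0.0,"ry": 0.0,"rz": 0.0,"fingers": 0.7},
    {"tx": 0.0,"ty": 0.0,"tz": -0.02,"rx": 0.0,"ry": 0.0,"rz": 0.0,"fingers": 0.7},
    {"tx": 0.0,"ty": 0.0,"tz": 0.0,"rx": 0.0,"ry": 0.0,"rz": 0.0,"fingers": 0.7},
  ],
)

```text
t: 20.1
tcp_pos: [0.4758, 0.13, 0.0431]
tool_rot: [3.142, 0.0, 0.072]
wrist_force: [-0.1, -1.1, -1.5]
gripper_width: 0.0238
grasp_force: 40.0
```

drive_tool(
  rows=[
    {"tx": 0.0,"ty": 0.0,"tz": -0.02,"rx": 0.0,"ry": 0.0,"rz": 0.0,"fingers": 0.7},
    {"tx": 0.0,"ty": 0.0,"tz": 0.0,"rx": 0.0,"ry": 0.0,"rz": 0.0,"fingers": 0.7},
  ],
)

```text
t: 20.35
tcp_pos: [0.4759, 0.13, 0.0427]
tool_rot: [-3.141, -0.0, 0.072]
wrist_force: [-1.3, 0.0, 4.4]
gripper_width: 0.0233
grasp_force: 40.0
```

drive_tool(
  rows=[
    {"tx": 0.0,"ty": 0.0,"tz": -0.03,"rx": 0.0,"ry": 0.0,"rz": 0.0,"fingers": 0.7},
    {"tx": 0.0,"ty": 0.0,"tz": 0.0,"rx": 0.0,"ry": 0.0,"rz": 0.0,"fingers": 0.7},
    {"tx": 0.0,"ty": 0.0,"tz": 0.0,"rx": 0.0,"ry": 0.0,"rz": 0.0,"fingers": 0.7},
  ],
)

```text
t: 20.72
tcp_pos: [0.4759, 0.13, 0.0426]
tool_rot: [-3.141, -0.001, 0.072]
wrist_force: [-4.6, -1.1, 23.8]
gripper_width: 0.0234
grasp_force: 40.0
```

Run:
```python
from h import *
R=[pts("scene") for _ in range(4)];P=np.median([p for _,p in R],0);s=status.get_state();print(s["wrist_force"].round(1),s["tcp_pos"].round(4),s["tool_rot"])
A=P[(abs(P[...,0]-.476)<.05)&(abs(P[...,1]-.12)<.04)&(P[...,2]>.052)&(P[...,2]<.062)]
M=np.c_[A[:,:2]-A[:,:2].mean(0),np.ones(len(A))];print("plate top z",len(A),np.median(A[:,2]).round(4),"slope",np.linalg.lstsq(M,A[:,2],rcond=None)[0].round(4))
```

```text
[-4.4 -1.7 23.5] [0.4759 0.13   0.0426] [-3.14110622e+00 -1.00043438e-03  7.15254048e-02]
plate top z 929 0.0574 slope [0.0027 0.0206 0.0571]
```

The halves are flush: plate top 57.4 mm measured against 58 nominal, within the depth bias. The force is about 24 N, so I'll ease it towards 15 N.

drive_tool(
  rows=[
    {"tx": 0.0,"ty": 0.0,"tz": 0.012,"rx": 0.0,"ry": 0.0,"rz": 0.0,"fingers": 0.7},
    {"tx": 0.0,"ty": 0.0,"tz": 0.0,"rx": 0.0,"ry": 0.0,"rz": 0.0,"fingers": 0.7},
    {"tx": 0.0,"ty": 0.0,"tz": 0.0,"rx": 0.0,"ry": 0.0,"rz": 0.0,"fingers": 0.7},
  ],
)

```text
t: 21.3
tcp_pos: [0.4759, 0.13, 0.0427]
tool_rot: [-3.141, -0.001, 0.071]
wrist_force: [-3.2, -0.3, 16.3]
gripper_width: 0.0235
grasp_force: 40.0
```

```bash
python3 -c "
from station import status,ticket
print(status.get_state()['wrist_force']);print(ticket.job_done())"
```

```text
[-3.1823111  -0.30577861 16.32228397]
the job is handed in; nothing more can be done
None
```

The job is handed in: the core measured flat in the pocket, and the mould is closed flush with both dowels in and held pressed at about 16 N wrist force (finished at 21.3 s); I haven't seen the judge's verdict.

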